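# Pop the carved plaque out of its stand and pack it in the foam case

### The job

Pack the carved house plaque for a customer: push the front pad of the rocker down all the way so that the ejector lifts the plaque out of its sloped board, then take the plaque and press it, face up, fully home into the matching stepped cutout of the foam-lined case. Before you finish, push the rear pad of the rocker down all the way so that the ejector is retracted again, and leave the other wares undisturbed.

Things in the scene. Friction and masses are not known exactly. Their poses are not given: they have to be found in the camera images.
- plaque_center (a point): Carved wooden plaque, a house with a tower: house 46 mm wide (x), 76 long (y -50 to +26); narrower tower 26 wide, 38 long (y +26 to +64); 26 thick (z), 75 to 125 g. Point: on the long centre line at the balance point, mid-thickness; +y to the tower end, +z out of the carved face. It starts flush in the sloped board's pocket, 1.5 mm play all round: no grip on its sides until ejected.
- board: Sloped wooden board of the fixed carving stand. Origin: on its top face over the plaque's balance point. x: up the slope, away from the robot; y: level, to the pocket's tower end; z: out of the board, leaning 30 degrees from vertical to the robot side. Top face x -62 to +62 mm, y -74 to +88; pocket 26 mm deep, walls square to the face.
- ejector (a joint): 30 mm steel ejector disc in a hole of the pocket's floor, under the plaque's balance point; travel in m along the board's z. 0 = 2 mm below the floor; 0.020 = plaque raised 18 mm out of the board. Driven by the rocker, 40 mm per rad; stays where it is left.
- rocker (a joint): Wooden see-saw that works the ejector, on a post beside the board, 100 mm to its -y side. 0 = front pad up, ejector retracted (starts at 0 to 0.04 rad); 0.5 rad = front pad fully down, ejector fully up. A stiff pivot (about 4 N at a pad) keeps it where it is left.
- rocker_front (a point): Centre of the top of the rocker's front pad (the one at the robot side of the stand), 34 x 30 mm, 65 mm from the pivot. Full travel lowers it 32 mm.
- rocker_rear (a point): Centre of the top of the rocker's rear pad (far side), 34 x 30 mm, 65 mm from the pivot. It rises 32 mm as the front pad goes down.
- cutout (a point): Stepped cutout in the dark foam of the open, fixed wooden case (202 x 182 x 40 mm, rim 4 mm above the foam). Point: level with the foam's top, where the plaque's balance point must come; +y to the cutout's narrow tower end, z up. Plaque's outline with 2.5 mm play all round, 20 mm deep: fully home, the plaque's face stands 6 mm above the foam.
- foam_pad (a joint): Grey crushable foam pad in the bottom of the cutout, m pressed down. 0 = it holds a laid-in plaque 12 mm too high (face 18 mm above the foam); 0.012 = crushed flat, plaque fully home. A push of about 5 N on the plaque crushes it and it stays down.
- medallion: Round wooden medallion, 56 mm across, 18 mm thick, lying in the case's round recess, its centre 95 mm from the plaque cutout in the case's +x direction, 4 mm proud of the foam. Leave alone. Origin: centre of its underside.
- toy_car: Wooden toy car, 120 mm long (its x), 68 mm wide, 69 mm high. Leave alone. Origin: centre of its underside.
- log_slice: Round slice of log, 170 mm across, 30 mm thick. Leave alone. Origin: centre of its underside.
- heron: Carved wooden heron, 280 mm tall on a 90 mm square base. Leave alone. Origin: centre of its underside.
There are look-alikes about, which are no part of the job. Of the things like the part that bears plaque_center, leave any that is orange or purple; of the rest the larger one is meant.

How it is judged:
On the way, in this order (a step that is already met when the one before it is completed fails the run):
1. the plaque is pushed up out of the board by the ejector, still over its pocket (value of joint rocker above 0.35 rad and z of plaque_center in the frame of board between -0.001 and 0.02 m), for 0.2 s.
2. the plaque is lifted clear of the board (z of plaque_center in the frame of board above 0.04 m), for 0.1 s.
3. the plaque is pressed fully home in the foam cutout (horizontal distance between plaque_center and cutout below 0.006 m and z of plaque_center in the frame of cutout below -0.0045 m), for 0.2 s.
At the end, for the whole second after the job is handed in: The plaque lies face up in the stepped cutout, its balance point within 6 mm of the cutout's, level within 0.08 rad, turned right within 0.1 rad, pressed to within 2.5 mm of the bottom; the rocker is back below 0.08 rad (rear pad down, ejector retracted) (all of step 3 and angle between plaque_center's own z axis and vertical below 0.08 rad and angle between the y axis of plaque_center and the y axis of cutout, either way round below 0.1 rad and value of joint rocker below 0.08 rad); the robot touches nothing.
It fails at once if the medallion is disturbed (distance of medallion from where it was at the start of the episode above 0.012 m).
It fails at once if the toy car is disturbed (distance of toy_car from where it was at the start of the episode above 0.02 m).
It fails at once if the log slice is disturbed (distance of log_slice from where it was at the start of the episode above 0.02 m).
It fails at once if the heron is disturbed (distance of heron from where it was at the start of the episode above 0.02 m).
It also fails if it takes over 67 s, if anything falls off the work surface, if the arm or the gripper's body presses on something with over 40 N, if the wrist force passes 120 N, or if a joint passes its speed limit or range.

### The arm

A 7-joint arm with a two-finger parallel gripper is mounted at the origin on the work surface. World frame = base frame: x ahead of the robot, y to its left, z up, the work surface at z = 0. Lengths are in m, angles in rad, forces in N, time in s.
With the tool pointing down it reaches from about 0.35 to 0.9 m from the base axis. Payload 7.2 kg.
Tool frame: the origin (TCP) lies at the very end of the fingers, on their centre line; the grasp point (between the pads) lies 19 mm behind it; z points along the fingers, y is the line along which they close (so a half turn about z gives the same grasp; the last joint's range is limited). The gripper opens to 85 mm and grips with 20 to 120 N. Pads are 22 mm wide; open, the fingers measure 114 mm over their backs; the gripper's body (76 mm by 85 mm) begins 54 mm behind the grasp point. The pads swing forward as they close: fully open they stand 13 mm farther back than shut.
Start: joints at [1.141, 0.411, -0.013, 1.596, 0.006, 1.134, -0.082], TCP at [0.221, -0.585, 0.231] pointing down, gripper open.
Joint ranges: [-2.95, 2.95], [-0.29, 1.99], [-1.47, 1.44], [0.14, 2.54], [-1.03, 4.17], [0.13, 1.85], [-2.86, 2.86]. Speed limits (rad/s): [2.39, 2.39, 3.01, 3.01, 3.14, 3.14, 3.14].

### API

Orientations are given as a unit quaternion [w, x, y, z].
In Python, from plant import robot, imaging gives the robot as it stands.
- The arm moves only by the tool carry_out, never from a script. Its argument "series" is a list of rows, each a list of 3 entries, a list of its own where there are three numbers: the shift along the world's x, y, z in cm, then the turn, a rotation vector about the world's x, y, z in rad, then the opening, from -1 (shut) to 1 (fully open). In form: [[[tx, ty, tz], [rx, ry, rz], fingers], ...]. A call has 1 to 10 rows; each row shifts and turns the commanded pose from where the row before left it; what a row does not reach is not made up. A row lasts 1/10 s, in which the tool goes at most 50 mm and 8.59 degrees, less where a joint would pass 70% of its speed; a pose out of reach is approached as far as the arm can. A call with a gripper value outside its range is refused whole. The fingers move at their own pace and stop on an object; "force" is the grip in N (left out, the last holds). Time passes only in rows, so rows that do not move let the fingers close. It gives the time, the measured TCP pose, the force, the opening and the grip force at its end, in the units of the state.
- robot.sense(): the state, without advancing time (a new reading comes with each control period).
- imaging.get_image(name): name is "side" or "top" or "wrist"; returns the picture (480x640x3 uint8, blue, green, red); there is no depth.
- imaging.camera_model(name): a dict with "fovy" (degrees; the focal length in pixels is half the picture's height over the tangent of half this angle, whatever the lens; pixels are square), "cx", "cy" (the principal point, pixels), "world_to_cam" (4x4, takes a point from world to camera coordinates); the wrist camera has in their place "T_tool_cam" (4x4, takes a point from camera to tool coordinates, whose origin is the TCP and whose axes are the flange's). Camera axes: x right, y down, z forward; pixel columns grow to the right and rows downward; lengths in m; the calibration is good to about 2 mm. A picture is of the moment at which its call begins: read the wrist's pose just before it. camera_model takes no time and is no camera call.
- robot.finish_job(): hands the job in; it is judged then, once.
The state is a dict: "t": time; "qpos": joint angles; "joint_vel": joint speeds; "joint_torque": joint torques, N m; "position": TCP position; "ee_rot": TCP orientation; "ft_force": force on the tool from outside, world axes, zero at the start; "wrist_torque": the same for the moment, N m; "gripper_width": finger opening in m; "finger_force": force on a finger pad.
Only numpy, scipy, OpenCV 4.12 (cv2) and the standard library are available. Lean on these libraries where they do the work, as an engineer would, in place of code of your own. Each camera call takes 0.05 s, during which the arm holds its last target. There are 200 camera calls.

## Working session

There is one attempt and no reset: what is moved stays moved. The work goes in short steps, Python scripts to look and compute and a tool call to move; the robot and the scene stay as the last step left them, time stands still between calls to the robot, and variables do not carry over. Pictures are saved under pics/ and viewed, at most 10 in all, crops included, and the job is handed in when it is done.

Besides the shell and the picture viewer there is one more tool, called after "Request:" as a command line: name --argument value ..., lists and objects as JSON in quotes. carry_out: Moves the arm, as the interface text tells. Its arguments: {"type":"object","properties":{"series":{"type":"array","items":{"type":"array"}},"force":{"type":"number"}},"required":["series"]}

```bash
mkdir -p pics; ls; python3 - <<'E'
from plant import robot, imaging
import cv2,numpy as np
np.set_printoptions(precision=4,suppress=True)
s=robot.sense();print(s)
for n in("side","top","wrist"):
    cv2.imwrite(f"pics/{n}0.png",imaging.get_image(n));print(n,imaging.camera_model(n))
E
```

```text
pics
{'t': 0.0, 'qpos': array([ 1.1408,  0.4119, -0.0128,  1.5971,  0.0056,  1.1343, -0.0822]), 'joint_vel': array([ 0.0007,  0.0011, -0.0007, -0.0006, -0.0011,  0.0005,  0.0005]), 'joint_torque': array([  0.0003, -60.0623,   0.6825, -29.9412,   0.014 ,   0.0106,
         0.    ]), 'position': array([ 0.2211, -0.5841,  0.2304]), 'ee_rot': array([-0.0008,  0.9837,  0.18  , -0.0002]), 'ft_force': array([ 0.257 , -1.0462,  0.0961]), 'wrist_torque': array([0.0138, 0.0032, 0.0097]), 'finger_force': 0.0, 'gripper_width': 0.08523490720636939}
side {'fovy': 48.81902118343493, 'cx': 319.8747562332435, 'cy': 227.13351403160976, 'world_to_cam': array([[-0.9788, -0.2044, -0.0114,  0.5668],
       [-0.1334,  0.679 , -0.722 ,  0.1505],
       [ 0.1553, -0.7052, -0.6918,  1.3297],
       [ 0.    ,  0.    ,  0.    ,  1.    ]])}
top {'fovy': 57.32765902514414, 'cx': 326.8939541906333, 'cy': 247.53498956790816, 'world_to_cam': array([[ 0.0134, -0.9999,  0.0019, -0.0357],
       [-0.9953, -0.0135, -0.0959,  0.5978],
       [ 0.0959, -0.0006, -0.9954,  1.3039],
       [ 0.    ,  0.    ,  0.    ,  1.    ]])}
wrist {'fovy': 63.651268696319725, 'cx': 316.7619828282527, 'cy': 236.17250245473429, 'T_tool_cam': array([[ 0.0007, -0.9599, -0.2803,  0.0706],
       [ 1.    ,  0.001 , -0.001 ,  0.0004],
       [ 0.0013, -0.2803,  0.9599, -0.1429],
       [ 0.    ,  0.    ,  0.    ,  1.    ]])}
```

View pics/top0.png

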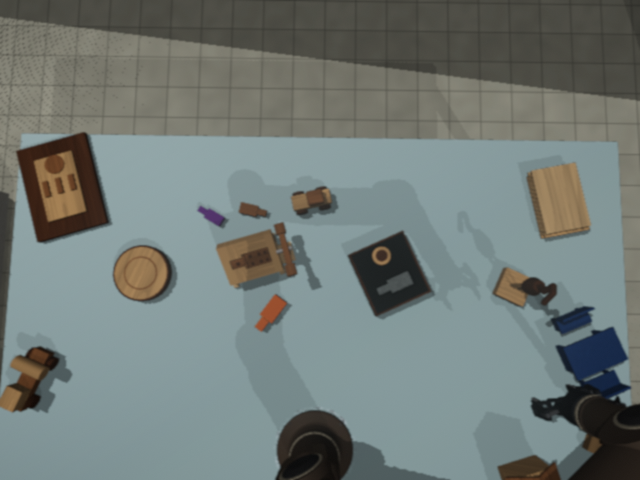

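View pics/side0.png

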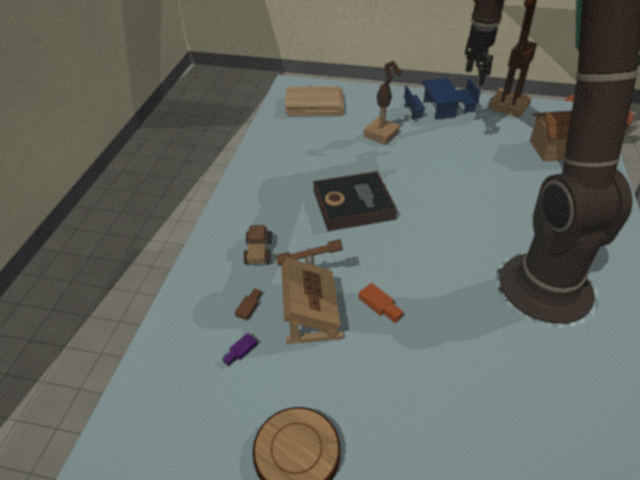

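The top view shows the board at about (258,258) with its tower end to the left, the rocker at (287,250), the case at (390,273) and the cutout at (395,283). The side view agrees. Next I'll get rough positions, then look with the wrist camera.

```bash
cat > h.py <<'E'
from plant import robot, imaging
import cv2,numpy as np
from scipy.spatial.transform import Rotation as R
np.set_printoptions(precision=4,suppress=True)
def Rq(q): return R.from_quat([q[1],q[2],q[3],q[0]])
def cam(name,pose=None):
    """f,cx,cy,T_world_cam"""
    m=imaging.camera_model(name); f=240/np.tan(np.radians(m["fovy"]/2))
    if name=="wrist":
        T=np.eye(4);T[:3,:3]=Rq(pose[1]).as_matrix();T[:3,3]=pose[0];T=T@m["T_tool_cam"]
    else: T=np.linalg.inv(m["world_to_cam"])
    return f,m["cx"],m["cy"],T
def ray(c,uv):
    f,cx,cy,T=c; d=T[:3,:3]@np.array([(uv[0]-cx)/f,(uv[1]-cy)/f,1]); return T[:3,3],d/np.linalg.norm(d)
def onplane(c,uv,p,n=(0,0,1)):
    o,d=ray(c,uv); n=np.array(n); return o+d*(n@(np.array(p)-o))/(n@d)
def tri(rays):
    A=sum(np.eye(3)-np.outer(d,d) for o,d in rays); b=sum((np.eye(3)-np.outer(d,d))@o for o,d in rays)
    return np.linalg.solve(A,b)
def proj(c,p):
    f,cx,cy,T=c; q=np.linalg.inv(T)@np.append(p,1); return np.array([cx+f*q[0]/q[2],cy+f*q[1]/q[2]])
def snap(name):
    s=robot.sense(); im=imaging.get_image("wrist"); cv2.imwrite(f"pics/{name}.png",im)
    np.savez(f"pics/{name}.npz",p=s["position"],q=s["ee_rot"]); return s
def wcam(name):
    d=np.load(f"pics/{name}.npz"); return cam("wrist",(d["p"],d["q"]))
E
python3 - <<'E'
from h import *
t=cam("top");s=cam("side")
print("board",tri([ray(t,(255,257)),ray(s,(313,291))]))
print("case",onplane(t,(390,273),[0,0,.04]),"cut",onplane(t,(397,282),[0,0,.036]))
print("front",tri([ray(t,(290,268)),ray(s,(335,247))]),"rear",tri([ray(t,(281,231)),ray(s,(285,259))]))
print(Rq(robot.sense()["ee_rot"]).as_matrix())
E
```

```text
board [0.5601 0.1825 0.0697]
case [ 0.5231 -0.2176  0.04  ] cut [ 0.4966 -0.2392  0.036 ]
front [0.5275 0.0754 0.1157] rear [0.6414 0.1074 0.0824]
[[ 0.9353  0.354  -0.0005]
 [ 0.354  -0.9353  0.0011]
 [-0.0001 -0.0012 -1.    ]]
```

Request:
carry_out --series '[[[1.5,3.5,0.5],[0,0,0],1],[[1.5,4,0.5],[0,0,0],1],[[2,4,0.5],[0,0,0],1],[[3,3.5,0.5],[0,0,0],1],[[3,3.5,0],[0,0,0],1],[[3.5,3,0],[0,0,0],1],[[3.5,3,0],[0,0,0],1],[[3.5,3,0],[0,0,0],1],[[3.5,3,0],[0,0,0],1],[[3.5,3,0],[0,0,0],1]]'

```text
t: 1.15
position: [0.5072, -0.2482, 0.2512]
ee_rot: [0.0, 0.984, 0.18, -0.0]
ft_force: [1.0, -1.0, -0.1]
gripper_width: 0.0854
finger_force: 0.0
```

Request:
carry_out --series '[[[2.5,2,0],[0,0,0],1],[[0,0,0],[0,0,0],1],[[0,0,0],[0,0,0],1]]'

```text
t: 1.45
position: [0.5312, -0.229, 0.2507]
ee_rot: [-0.0, 0.984, 0.181, -0.001]
ft_force: [-0.6, -0.0, -0.6]
gripper_width: 0.0855
finger_force: 0.0
```

```bash
python3 -c "
from h import *
print(snap('w1')['position'])"
```

```text
[ 0.5312 -0.229   0.2507]
```

View pics/w1.png

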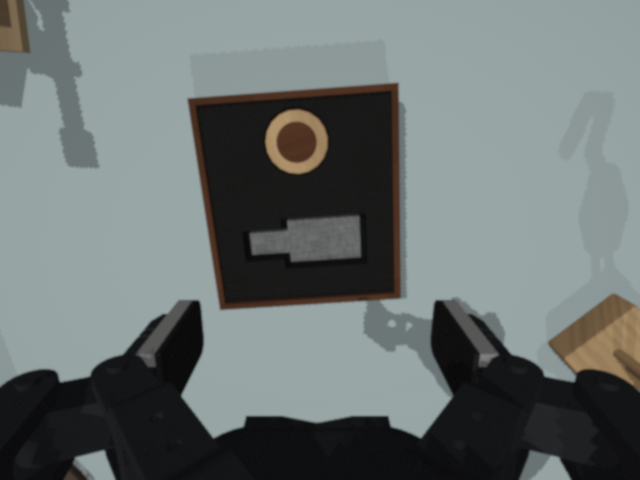

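Wrist view: case rim corners at (190,100), (397,85), (400,298), (222,308), medallion at (297,141), and the grey pad from (250,243) on the tower side to (362,237). The tower points left.

```bash
cat > case.py <<'E'
from h import *
import sys
n=sys.argv[1]; im=cv2.imread(f"pics/{n}.png"); c=wcam(n)
hsv=cv2.cvtColor(im,cv2.COLOR_BGR2HSV)
def big(m,k=0):
    cs,_=cv2.findContours(m.astype(np.uint8)*255,cv2.RETR_EXTERNAL,cv2.CHAIN_APPROX_NONE)
    return sorted(cs,key=cv2.contourArea)[-1]
roi=np.zeros(im.shape[:2],bool); roi[40:318,150:420]=1
fore=(hsv[...,2]<115)&roi; fore[300:,330:]=0
grey=(hsv[...,1]<40)&(hsv[...,2]>70)&(hsv[...,2]<190); g=np.zeros_like(roi); g[200:275,235:375]=1
P=lambda cn,z:np.array([onplane(c,q[0],[0,0,z])[:2] for q in cn],np.float32)
gc=big(grey&g); gp=P(gc,.028); r=cv2.minAreaRect(gp); print("pad rect z.028",r, cv2.boundingRect(gc))
wood=(hsv[...,2]>115)&(hsv[...,1]>50); w=np.zeros_like(roi); w[100:185,250:340]=1
mc=big(wood&w); mp=P(mc,.040); e=cv2.fitEllipse(mp); print("med",e)
b=cv2.boxPoints(r); 
rim=[onplane(c,q,[0,0,.04])[:2] for q in[(190,100),(397,85),(400,298),(222,308)]]
rim=np.array(rim);print("rim",rim,np.linalg.norm(np.roll(rim,-1,0)-rim,axis=1),"ctr",rim.mean(0))
d=[rim[0]-rim[1],rim[3]-rim[2]];print("yaw of case y (deg)",[np.degrees(np.arctan2(*v[::-1])) for v in d])
# pad axis by fitline
u=np.array([np.array(cv2.boxPoints(r))[i] for i in range(4)])
E=[u[1]-u[0],u[2]-u[1]];L=max(E,key=np.linalg.norm);L=L*np.sign(L[1]);print("pad yaw y",np.degrees(np.arctan2(L[1],L[0])))
yd=L/np.linalg.norm(L);xd=np.array([yd[1],-yd[0]])
mid=np.array(r[0]); print("cut from pad",mid-yd*.007,"from med",np.array(e[0])-.095*xd)
E
python3 case.py w1
```

```text
pad rect z.028 ((0.4894716739654541, -0.2323395013809204), (0.04260341823101044, 0.10836504399776459), 24.901548385620117) (250, 216, 111, 46)
med ((0.5755425095558167, -0.19225731492042542), (0.05389569327235222, 0.05432770773768425), 123.09410095214844)
rim [[ 0.576  -0.0947]
 [ 0.6507 -0.2568]
 [ 0.47   -0.3413]
 [ 0.3959 -0.1783]] [0.1785 0.1995 0.179  0.1985] ctr [ 0.5232 -0.2177]
yaw of case y (deg) [np.float64(114.74911807190539), np.float64(114.44714551739995)]
pad yaw y 114.901535
cut from pad [ 0.4924 -0.2387] from med [ 0.4894 -0.2323]
```

Request:
carry_out --series '[[[-0.5,4.5,0],[0,0,0],1],[[-0.5,4.5,0],[0,0,0],1],[[0,4.5,0],[0,0,0],1],[[0,4.5,0.5],[0,0,0],1],[[0,4.5,0.5],[0,0,0],1],[[0,4.5,0.5],[0,0,0],1],[[0,4.5,0.5],[0,0,0],1],[[0,4,0.5],[0,0,0],1],[[0,0,0],[0,0,0],1],[[0,0,0],[0,0,0],1]]'

```text
t: 2.5
position: [0.5211, 0.1245, 0.2763]
ee_rot: [0.0, 0.984, 0.18, -0.0]
ft_force: [-1.4, -0.3, -0.6]
gripper_width: 0.085
finger_force: 0.0
```

```bash
python3 -c "
from h import *
print(snap('w2')['position'])"
```

```text
[0.5211 0.1245 0.2763]
```

View pics/w2.png

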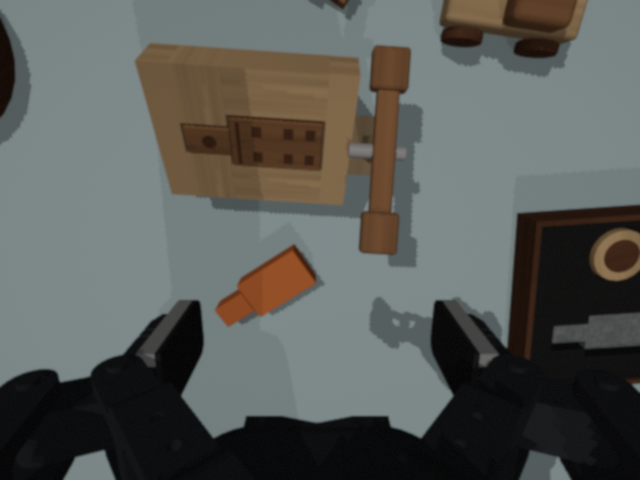

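Wrist view 2: plaque house corners at about (230,115), (323,120), (324,170), (230,162), tower end at x≈183, front rocker pad at (379,233), rear pad at (391,70). I'll refine the corners and solve the pose.

```bash
cat > board.py <<'E'
from h import *
n="w2"; im=cv2.imread(f"pics/{n}.png"); c=wcam(n); f,cx,cy,T=c
g=cv2.cvtColor(im,cv2.COLOR_BGR2GRAY)
init=np.array([(324,170),(323,121),(230,115),(230,125),(182,124),(184,153),(230,157),(229,163)],np.float32)
m=np.zeros(g.shape,np.uint8); x0,y0,x1,y1=170,105,335,180
hsv=cv2.cvtColor(im,cv2.COLOR_BGR2HSV)
v=g[y0:y1,x0:x1]; th,_=cv2.threshold(v,0,255,cv2.THRESH_OTSU); m[y0:y1,x0:x1]=(v<th)*255
m=cv2.morphologyEx(m,cv2.MORPH_OPEN,np.ones((3,3)))
cs,_=cv2.findContours(m,cv2.RETR_EXTERNAL,cv2.CHAIN_APPROX_NONE);k=max(cs,key=cv2.contourArea)
print("otsu",th,[a[0].tolist() for a in cv2.approxPolyDP(k,3,True)])
a=k[:,0].astype(float)
# edge lines: right, top(house), bottom(house), tower end ; fit and intersect
def line(sel): vx,vy,px,py=cv2.fitLine(a[sel].astype(np.float32),cv2.DIST_HUBER,0,.01,.01).ravel(); return np.cross([px,py,1],[px+vx,py+vy,1])
X,Y=a.T
R_=line((X>315)&(Y>127)&(Y<163)); Tp=line((X>240)&(X<312)&(Y<130)); B=line((X>240)&(X<312)&(Y>155))
E_=line((X<192)&(Y>131)&(Y<147)); Tt=line((X>190)&(X<222)&(Y<135)); Bt=line((X>190)&(X<222)&(Y>145))
I=lambda p,q:(lambda r:r[:2]/r[2])(np.cross(p,q))
img=np.array([I(R_,B),I(R_,Tp),I(E_,Tt),I(E_,Bt)])
obj=np.array([[-.023,-.05,0],[.023,-.05,0],[.013,.064,0],[-.013,.064,0]])
print(img)
K=np.array([[f,0,cx],[0,f,cy],[0,0,1.]])
ok,rv,tv,err=cv2.solvePnPGeneric(obj,img,K,None,flags=cv2.SOLVEPNP_IPPE)
for r,t in zip(rv,tv):
    M=T[:3,:3]@cv2.Rodrigues(r)[0]; print("pnp o",(T@np.append(t.ravel(),1))[:3],"\n",M)
print(err.ravel())
for uv in[(379,233),(391,70)]: print(onplane(c,uv,[0,0,.115]),onplane(c,uv,[0,0,.083]))
E
python3 board.py
```

```text
otsu 73.0 [[180, 123], [186, 151], [229, 155], [236, 165], [319, 169], [322, 121], [226, 115], [224, 126]]
[[320.3254 168.9945]
 [323.9494 121.6137]
 [179.8583 123.3202]
 [186.2405 152.3114]]
pnp o [0.5565 0.1864 0.0922] 
 [[ 0.8396 -0.2996 -0.4531]
 [ 0.262   0.9541 -0.1454]
 [ 0.4759  0.0033  0.8795]]
pnp o [0.5581 0.1841 0.0909] 
 [[ 0.7382 -0.2707  0.6179]
 [ 0.3945  0.9162 -0.07  ]
 [-0.5472  0.2954  0.7831]]
[0.4107 2.8825]
[0.5247 0.0711 0.115 ] [0.5181 0.0629 0.083 ]
[0.6411 0.1119 0.115 ] [0.6468 0.108  0.083 ]
```

Request:
carry_out --series '[[[-3,0,0],[0,0,0],0.5],[[-4,0,0],[0,0,0],-1],[[-4,0,0],[0,0,0],-1],[[-4,0,0],[0,0,0],-1],[[0,0,0],[0,0,0],-1],[[0,0,0],[0,0,0],-1]]'

```text
t: 3.15
position: [0.3714, 0.1235, 0.2767]
ee_rot: [0.001, 0.984, 0.178, 0.001]
ft_force: [0.2, 0.4, -0.1]
gripper_width: 0.0001
finger_force: 0.0
```

```bash
python3 -c "
from h import *
print(snap('w3')['position'])"
```

```text
[0.3714 0.1235 0.2767]
```

View pics/w3.png

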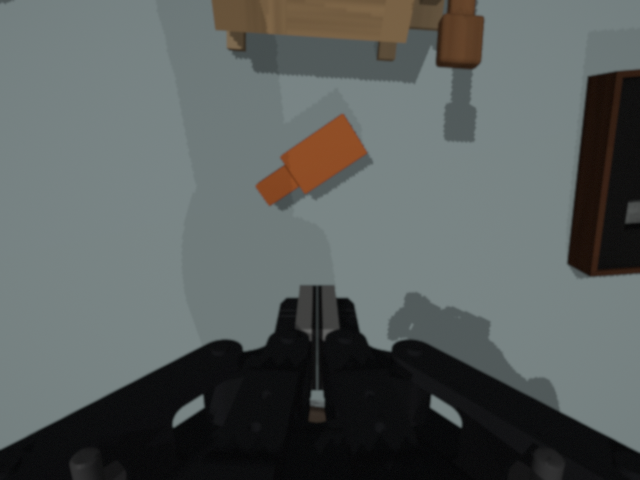

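Wrist view 3 is a near view: front pad at about (461,35), fingers shut at (317,300). The PnP and pad positions agree, with the front pad near (0.525, 0.071, 0.115). I'll press it now.

Request:
carry_out --series '[[[4,-1.3,-2],[0,0,0],-1],[[4,-1.3,-2],[0,0,0],-1],[[4,-1.3,-2],[0,0,0],-1],[[3.4,-1.4,-2],[0,0,0],-1],[[0,0,-4],[0,0,0],-1],[[0,0,-2],[0,0,0],-1],[[0,0,0],[0,0,0],-1]]'

```text
t: 3.9
position: [0.524, 0.0707, 0.1323]
ee_rot: [-0.0, 0.984, 0.179, -0.003]
ft_force: [-1.2, 0.7, 0.1]
gripper_width: -0.0
finger_force: 0.0
```

Request:
carry_out --series '[[[0,0,-1],[0,0,0],-1],[[0,0,-1],[0,0,0],-1],[[0,0,-0.5],[0,0,0],-1],[[0,0,0],[0,0,0],-1]]'

```text
t: 4.3
position: [0.5257, 0.0722, 0.1117]
ee_rot: [0.0, 0.984, 0.18, 0.001]
ft_force: [-0.2, 0.9, -0.2]
gripper_width: 0.0004
finger_force: 0.0
```

Request:
carry_out --series '[[[0,0,-0.5],[0,0,0],-1],[[0,0,-0.5],[0,0,0],-1],[[0,0,0],[0,0,0],-1]]'

```text
t: 4.6
position: [0.5255, 0.0723, 0.1017]
ee_rot: [0.0, 0.984, 0.18, 0.0]
ft_force: [0.1, 0.1, 1.5]
gripper_width: 0.0001
finger_force: 0.5
```

Request:
carry_out --series '[[[0,0,-0.5],[0,0,0],-1],[[0,0,-0.5],[0,0,0],-1],[[0,0,0],[0,0,0],-1]]'

```text
t: 4.9
position: [0.5261, 0.0724, 0.0942]
ee_rot: [0.001, 0.984, 0.18, 0.001]
ft_force: [-10.3, -2.1, 25.8]
gripper_width: -0.0003
finger_force: 14.4
```

Request:
carry_out --series '[[[0,0,0],[0,0,0],-1],[[0,0,0],[0,0,0],-1]]'

```text
t: 5.1
position: [0.526, 0.0724, 0.0942]
ee_rot: [0.001, 0.984, 0.18, 0.001]
ft_force: [-9.7, -2.6, 27.5]
gripper_width: -0.0005
finger_force: 14.4
```

```bash
python3 -c "
from h import *
print(snap('w4')['position'])
t=cv2.imread('pics/w4.png')[:480,:]
s=imaging.get_image('side')[190:350,220:400]
s=cv2.resize(s,(540,480),interpolation=cv2.INTER_CUBIC)
cv2.imwrite('pics/v4.png',cv2.resize(np.hstack([s,t]),(800,325)))"
```

```text
[0.526  0.0724 0.0942]
```

View pics/v4.png

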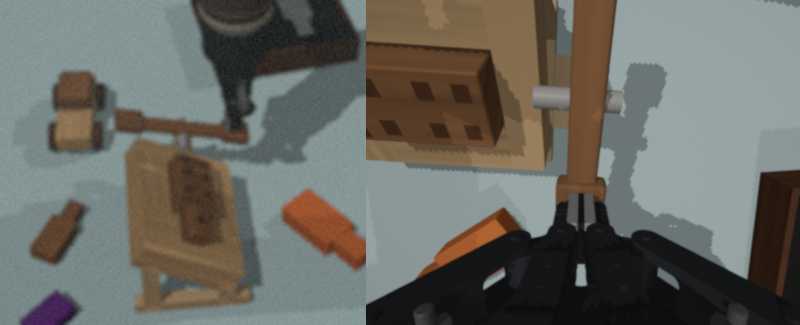

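The left panel (side view) shows the fingers on the front pad and the plaque clearly raised. In the right panel the plaque's end face is visible at (495,110). Next I'll work out how high it stands.

```bash
python3 - <<'E'
from h import *
c=wcam('w4'); im=cv2.imread('pics/w4.png')
o=np.array([.5565,.1864,.0922])
yaw=np.radians(107.4);y=np.array([np.cos(yaw),np.sin(yaw),0])
h_=np.array([np.sin(yaw),-np.cos(yaw),0]);z=-h_*np.sin(np.pi/6)+[0,0,np.cos(np.pi/6)];x=np.cross(y,z)
M=np.c_[x,y,z];print(M)
np.savez("board.npz",o=o,M=M)
for h in(0,.01,.014,.018):print(h,[proj(c,o+M@p).round(0) for p in([.023,-.05,h],[-.023,-.05,h],[.062,-.074,0],[-.062,-.074,0])])
cv2.imwrite('pics/v5.png',cv2.resize(im[60:260,0:400],None,fx=2,fy=2))
E
```

```text
[[ 0.8264 -0.299  -0.4771]
 [ 0.259   0.9542 -0.1495]
 [ 0.5     0.      0.866 ]]
0 [array([176.,  74.]), array([200., 186.]), array([240., -76.]), array([264., 253.])]
0.01 [array([167.,  88.]), array([194., 202.]), array([240., -76.]), array([264., 253.])]
0.014 [array([163.,  94.]), array([191., 209.]), array([240., -76.]), array([264., 253.])]
0.018 [array([159., 100.]), array([189., 217.]), array([240., -76.]), array([264., 253.])]
```

View pics/v5.png

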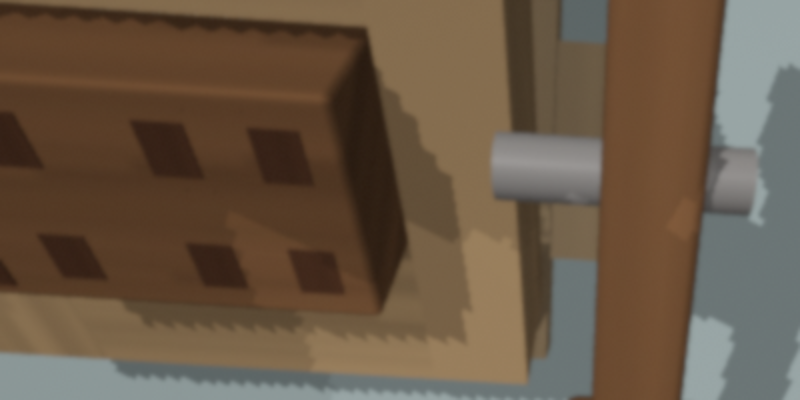

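The face corner at (190,216) matches an 18 mm rise, so the plaque is fully ejected. The board corner is predicted within 2 px. Next I'll retreat and work out the grasp pose.

Request:
carry_out --series '[[[0,0,2],[0,0,0],-1],[[0,0,4],[0,0,0],-1],[[-2,1,4],[0,0,0],0],[[-2,2,3],[0,0,0],1],[[0,0,0],[0,0,0],1]]'

```text
t: 5.7
position: [0.4858, 0.1062, 0.2261]
ee_rot: [-0.0, 0.983, 0.182, 0.004]
ft_force: [1.4, -0.5, 0.1]
gripper_width: 0.0432
finger_force: 0.0
```

```bash
cat > go.py <<'E'
from h import *
def to(pt,M,n=None):
    s=robot.sense(); d=np.array(pt)-s["position"]; rv=(R.from_matrix(M)*Rq(s["ee_rot"]).inv()).as_rotvec()
    print("shift cm",d*100,"rotvec",rv,"deg",np.degrees(np.linalg.norm(rv)))
E
python3 - <<'E'
from go import *
b=np.load("board.npz");o,M=b["o"],b["M"]
G=np.c_[M[:,1],M[:,0],-M[:,2]];print(np.linalg.det(G))
to(o+M@[0,0,.09],G); print(robot.sense()["qpos"])
print("to grasp",M@[0,0,-.09]*100)
E
```

```text
1.0
shift cm [ 2.7808  6.6709 -5.6004] rotvec [-0.2586 -0.5135  1.4692] deg 90.39359277417786
[ 0.0712  0.2278 -0.4473  1.8888  0.1141  1.041  -1.628 ]
to grasp [ 4.2941  1.3457 -7.7942]
```

Request:
carry_out --series '[[[0.2,0.6,0],[-0.0215,-0.0428,0.1224],1],[[0.2,0.6,0],[-0.0215,-0.0428,0.1224],1],[[0.2,0.6,0],[-0.0215,-0.0428,0.1224],1],[[0.2,0.6,0],[-0.0215,-0.0428,0.1224],1],[[0.2,0.6,0],[-0.0215,-0.0428,0.1224],1],[[0.2,0.6,-0.5],[-0.0215,-0.0428,0.1224],1],[[0.2,0.6,-0.5],[-0.0215,-0.0428,0.1224],1],[[0.2,0.6,-0.5],[-0.0215,-0.0428,0.1224],1],[[0.2,0.6,-0.5],[-0.0215,-0.0428,0.1224],1],[[0.2,0.6,-0.5],[-0.0215,-0.0428,0.1224],1]]'

```text
t: 6.7
position: [0.5054, 0.163, 0.1961]
ee_rot: [0.135, 0.674, 0.704, 0.179]
ft_force: [-0.0, -0.3, -0.7]
gripper_width: 0.0855
finger_force: 0.0
```

Request:
carry_out --series '[[[0.4,0.3,-1],[-0.0215,-0.0428,0.1224],1],[[0.4,0.4,-1],[-0.0215,-0.0428,0.1224],1],[[0,0,0],[0,0,0],1],[[0,0,0],[0,0,0],1]]'

```text
t: 7.1
position: [0.5133, 0.1693, 0.1762]
ee_rot: [0.155, 0.576, 0.776, 0.206]
ft_force: [1.2, -0.2, 0.8]
gripper_width: 0.0855
finger_force: 0.0
```

```bash
python3 - <<'E'
from go import *
b=np.load("board.npz");o,M=b["o"],b["M"]
G=np.c_[M[:,1],M[:,0],-M[:,2]]
to(o+M@[0,0,.09],G); print(robot.sense()["qpos"])
snap('w6')
E
```

```text
shift cm [ 0.026   0.3686 -0.6101] rotvec [ 0.0038 -0.0007  0.0113] deg 0.6866866635110878
[ 0.0713  0.1521 -0.575   2.2636  0.6607  0.2909 -0.7766]
```

View pics/w6.png

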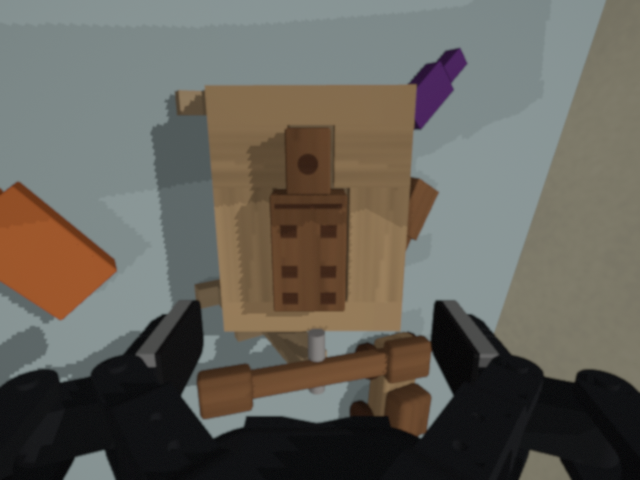

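Wrist view 6 looks square onto the board: corners at (208,86), (416,85), (403,331), (224,332), plaque house corners at (270,310) and (345,310), raised. The rear rocker pad is at (408,358) and the front at (225,390).

```bash
python3 - <<'E'
from go import *
b=np.load("board.npz");o,M=b["o"],b["M"]
c=wcam('w6');f,cx,cy,T=c
K=np.array([[f,0,cx],[0,f,cy],[0,0,1.]])
img=np.array([(208,86),(416,85),(403,331),(224,332.)])
obj=np.array([[-.062,.088,0],[.062,.088,0],[.062,-.074,0],[-.062,-.074,0]])
print([proj(c,o+M@p) for p in obj])
ok,rv,tv,err=cv2.solvePnPGeneric(obj,img,K,None,flags=cv2.SOLVEPNP_IPPE)
for r,t,e in zip(rv,tv,err): print((T@np.append(t.ravel(),1))[:3],T[:3,:3]@cv2.Rodrigues(r)[0],e)
print([proj(c,o+M@p) for p in([-.023,-.05,.018],[.023,-.05,.018],[-.013,.064,.018],[.013,.064,.018])])
E
```

```text
[array([205.6868,  85.879 ]), array([420.9674,  83.9657]), array([404.866 , 333.5276]), array([226.6879, 334.5366])]
[0.5575 0.1867 0.0883] [[ 0.8338 -0.2922 -0.4684]
 [ 0.256   0.9564 -0.1409]
 [ 0.4892 -0.0024  0.8722]] [1.1297]
[0.5519 0.1988 0.0915] [[ 0.8354 -0.0467 -0.5477]
 [ 0.2557  0.9151  0.3119]
 [ 0.4866 -0.4006  0.7764]] [9.4688]
[array([278.896 , 315.7214]), array([351.501 , 315.2928]), array([289.5975, 128.9929]), array([336.9423, 128.599 ])]
```

Request:
carry_out --series '[[[-0.1,0.4,-0.9],[0.004,0,0.01],1],[[0.86,0.27,-1.56],[0,0,0],1],[[0.86,0.27,-1.56],[0,0,0],1],[[0.86,0.27,-1.56],[0,0,0],1],[[0.86,0.27,-1.56],[0,0,0],1],[[0,0,0],[0,0,0],1],[[0,0,0],[0,0,0],1]]'

```text
t: 7.85
position: [0.5468, 0.1849, 0.1054]
ee_rot: [0.154, 0.571, 0.779, 0.209]
ft_force: [0.0, 0.1, 0.6]
gripper_width: 0.0853
finger_force: 0.0
```

```bash
python3 - <<'E'
from go import *
b=np.load("board.npz");M=b["M"];o=np.array([.557,.1866,.090]);np.savez("board.npz",o=o,M=M)
s=robot.sense();print("local TCP mm",1000*M.T@(s["position"]-o),s["ft_force"])
G=np.c_[M[:,1],M[:,0],-M[:,2]];to(o+M@[-.002,.001,0],G)
E
```

```text
local TCP mm [-1.2144  1.4628 18.4572] [0.0094 0.0938 0.5976]
shift cm [ 0.8295  0.2115 -1.6377] rotvec [ 0.0006  0.001  -0.0019] deg 0.12902250559475315
```

Request:
carry_out --series '[[[0.4,0.1,-0.8],[0,0,0],1],[[0.4,0.1,-0.8],[0,0,0],1],[[0,0,0],[0,0,0],1],[[0,0,0],[0,0,0],1]]'

```text
t: 8.25
position: [0.5549, 0.1861, 0.0899]
ee_rot: [0.154, 0.571, 0.779, 0.209]
ft_force: [-0.5, 0.3, 1.2]
gripper_width: 0.0853
finger_force: 0.0
```

Request:
carry_out --series '[[[0,0,0],[0,0,0],-1],[[0,0,0],[0,0,0],-1],[[0,0,0],[0,0,0],-1],[[0,0,0],[0,0,0],-1],[[0,0,0],[0,0,0],-1],[[0,0,0],[0,0,0],-1]]' --force 40

```text
t: 8.85
position: [0.5548, 0.1862, 0.0892]
ee_rot: [0.154, 0.571, 0.779, 0.209]
ft_force: [-2.5, -1.3, 5.8]
gripper_width: 0.0449
finger_force: 46.5
```

Request:
carry_out --series '[[[-0.5,-0.15,0.9],[0,0,0],-1],[[-1,-0.3,1.8],[0,0,0],-1],[[-1,-0.3,1.8],[0,0,0],-1],[[-1,-0.3,1.8],[0,0,0],-1],[[-1,-0.3,2.8],[0,0,0],-1],[[-1,-0.3,3.8],[0,0,0],-1],[[0,0,0],[0,0,0],-1],[[0,0,0],[0,0,0],-1]]'

```text
t: 9.65
position: [0.5038, 0.1682, 0.21]
ee_rot: [0.155, 0.572, 0.778, 0.209]
ft_force: [-0.1, -0.5, -1.3]
gripper_width: 0.0448
finger_force: 46.0
```

```bash
python3 - <<'E'
from go import *
s=snap('w7');print(s["gripper_width"],s["ft_force"],s["qpos"])
a=np.radians(114.7);y=np.array([np.cos(a),np.sin(a),0]);G=np.c_[y,[y[1],-y[0],0],[0,0,-1]]
to(np.array([.4924,-.2387,.19]),G)
E
```

```text
0.04483358796375043 [-0.0911 -0.4855 -1.2972] [ 0.2116  0.0811 -0.7     2.2404  0.4264  0.3466 -0.5375]
shift cm [ -1.096  -40.7224  -1.9121] rotvec [-0.1855  0.4913  0.1255] deg 30.934242090475013
```

View pics/w7.png

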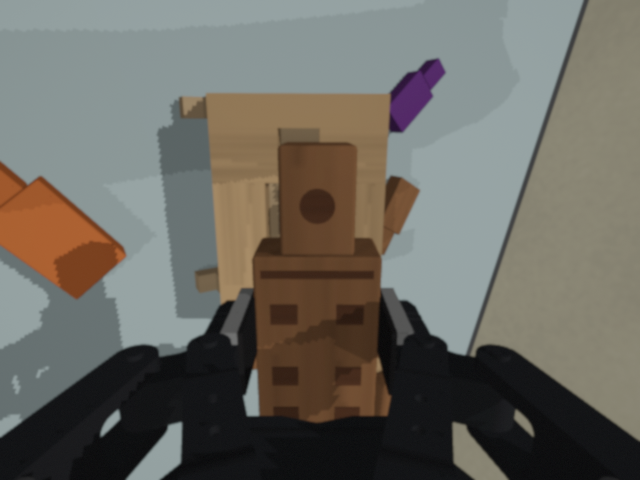

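The plaque is held: tower end face edge at about (279,147) to (357,147), shoulder edge at about (255,256) to (380,256). From these I'll get its offset in the tool frame.

```bash
python3 - <<'E'
from h import *
c=wcam('w7');f,cx,cy,_=c;T=imaging.camera_model('wrist')['T_tool_cam']
K=np.array([[f,0,cx],[0,f,cy],[0,0,1.]])
im=cv2.imread('pics/w7.png');g=cv2.cvtColor(im,cv2.COLOR_BGR2GRAY).astype(int)
print(g[134:160:1,318]);print(g[228:266,290])
print(g[180,270:290],g[180,348:366])
cc=(f,cx,cy,T)
for z in(-.022,-.018,-.014,-.010,-.006):
    print(z,[(1000*onplane(cc,p,[0,0,z])[:2]).round(1) for p in[(279,147),(357,147),(255,256),(380,256)]])
E
```

```text
[99 98 97 97 97 95 93 85 71 60 59 66 73 77 77 77 76 77 77 76 76 77 78 77
 77 77]
[70 69 69 69 69 69 68 70 69 69 69 69 69 69 69 68 69 70 68 69 70 69 69 70
 68 65 58 54 58 67 72 74 73 74 73 73 73 72]
[136 136 136 135 136 135 135 125 100  70  60  63  68  69  69  69  70  70
  69  69] [ 81  81  81  81  81  83  85  91 103 113 118 119 119 119 119 119 119 119]
-0.022 [array([ 63.8, -11.8]), array([63.8, 12. ]), array([ 28.6, -20.7]), array([28.7, 20.6])]
-0.018 [array([ 63.6, -12.2]), array([63.6, 12.4]), array([ 27.3, -21.4]), array([27.3, 21.3])]
-0.014 [array([ 63.4, -12.6]), array([63.4, 12.8]), array([ 25.9, -22. ]), array([25.9, 22. ])]
-0.01 [array([ 63.2, -13. ]), array([63.2, 13.2]), array([ 24.5, -22.7]), array([24.5, 22.7])]
-0.006 [array([ 62.9, -13.3]), array([62.9, 13.6]), array([ 23.1, -23.4]), array([23.1, 23.4])]
```

Request:
carry_out --series '[[[-0.1,-4,0.8],[-0.0186,0.0491,0.0126],-1],[[-0.1,-4,0.3],[-0.0186,0.0491,0.0126],-1],[[-0.1,-4,0],[-0.0186,0.0491,0.0126],-1],[[-0.1,-4,0],[-0.0186,0.0491,0.0126],-1],[[-0.1,-4,0],[-0.0186,0.0491,0.0126],-1],[[-0.1,-4,-0.5],[-0.0186,0.0491,0.0126],-1],[[-0.1,-4,-0.5],[-0.0186,0.0491,0.0126],-1],[[-0.1,-4,-0.5],[-0.0186,0.0491,0.0126],-1],[[-0.2,-4,-0.5],[-0.0186,0.0491,0.0126],-1],[[-0.2,-4,-0.5],[-0.0186,0.0491,0.0126],-1]]'

```text
t: 10.7
position: [0.4922, -0.2129, 0.1892]
ee_rot: [0.009, 0.542, 0.84, 0.006]
ft_force: [0.3, 0.6, -1.2]
gripper_width: 0.045
finger_force: 45.9
```

Request:
carry_out --series '[[[0,-0.5,-1],[0,0,0],-1],[[0,0,-1],[0,0,0],-1],[[0,0,0],[0,0,0],-1],[[0,0,0],[0,0,0],-1]]'

```text
t: 11.1
position: [0.4927, -0.2145, 0.1709]
ee_rot: [0.01, 0.541, 0.841, 0.008]
ft_force: [-0.4, 0.3, -0.9]
gripper_width: 0.0447
finger_force: 45.9
```

```bash
python3 - <<'E'
from go import *
s=snap('w8');print(s["gripper_width"],s["position"],s["qpos"])
a=np.radians(114.7);y=np.array([np.cos(a),np.sin(a),0]);G=np.c_[y,[y[1],-y[0],0],[0,0,-1]]
to(np.array([.4920,-.2378,.10]),G)
E
```

```text
0.04468850109106623 [ 0.4927 -0.2145  0.1709] [ 0.7221  0.358  -0.4912  1.8725  0.1947  0.9345  0.5718]
shift cm [-0.0945 -2.296  -7.1526] rotvec [-0.0026  0.0275  0.0046] deg 1.6041219060404004
```

View pics/w8.png

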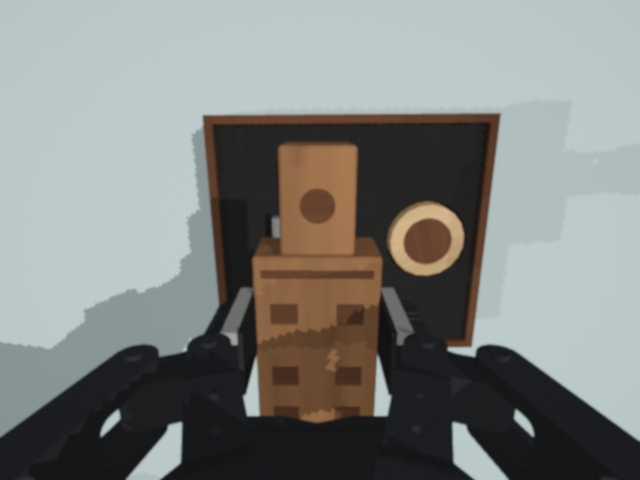

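Wrist view 8: plaque held level above the case, rim corners at (205,116) and (498,115), medallion at (426,239). I'll refine the cutout from these.

```bash
python3 - <<'E'
from go import *
im=cv2.imread('pics/w8.png');c=wcam('w8');hsv=cv2.cvtColor(im,cv2.COLOR_BGR2HSV)
w=np.zeros(im.shape[:2],np.uint8);w[190:290,384:470]=255
m=((hsv[...,2]>60)&(hsv[...,1]>40)).astype(np.uint8)*255&w
k=max(cv2.findContours(m,cv2.RETR_EXTERNAL,cv2.CHAIN_APPROX_NONE)[0],key=cv2.contourArea)
e=cv2.fitEllipse(np.array([onplane(c,q[0],[0,0,.04])[:2] for q in k],np.float32));print("med",e)
k2=[onplane(c,q,[0,0,.04])[:2] for q in((205,116),(498,115),(472,346))];d=k2[1]-k2[0]
print(k2,np.linalg.norm(d)," yaw y",np.degrees(np.arctan2(d[1],d[0]))+90, np.degrees(np.arctan2(*(k2[1]-k2[2])[::-1])))
for a in(114.6,115.):
  a=np.radians(a);y=np.array([np.cos(a),np.sin(a)]);x=np.array([y[1],-y[0]])
  print("cut",np.array(e[0])-.095*x-.007*y, "rim-based", (k2[0]+k2[1])/2-.091*y-.0365*x-.007*y)
E
```

```text
med ((0.5742547512054443, -0.19155259430408478), (0.05663570389151573, 0.059627145528793335), 66.09276580810547)
[array([ 0.396 , -0.1764]), array([ 0.5763, -0.0934]), array([ 0.6535, -0.2556])] 0.1985142758888201  yaw y 114.7035832335635 115.43083738959639
cut [ 0.4908 -0.2375] rim-based [ 0.4938 -0.2392]
cut [ 0.4911 -0.238 ] rim-based [ 0.4945 -0.2391]
```

Request:
carry_out --series '[[[-0.1,-2.3,0],[0,0.0275,0.0046],-1],[[0,0,-2.5],[0,0,0],-1],[[0,0,-2.5],[0,0,0],-1],[[0,0,-2.5],[0,0,0],-1],[[0,0,-1.5],[0,0,0],-1],[[0,0,0],[0,0,0],-1],[[0,0,0],[0,0,0],-1]]'

```text
t: 11.85
position: [0.4924, -0.2391, 0.0824]
ee_rot: [-0.0, 0.54, 0.842, 0.001]
ft_force: [0.7, -1.6, 0.2]
gripper_width: 0.0451
finger_force: 45.9
```

```bash
python3 - <<'E'
from go import *
s=robot.sense();print(s["ft_force"],s["position"])
a=np.radians(114.8);y=np.array([np.cos(a),np.sin(a),0]);G=np.c_[y,[y[1],-y[0],0],[0,0,-1]]
to(np.array([.4918,-.2375,.06]),G)
E
```

```text
[ 0.6766 -1.5984  0.2142] [ 0.4924 -0.2391  0.0824]
shift cm [-0.059   0.1576 -2.2362] rotvec [-0.0022  0.0009  0.0033] deg 0.23550886670347693
```

Request:
carry_out --series '[[[-0.05,0.15,-1],[0,0,0.003],-1],[[0,0,-1],[0,0,0],-1],[[0,0,-0.4],[0,0,0],-1],[[0,0,0],[0,0,0],-1],[[0,0,0],[0,0,0],-1]]'

```text
t: 12.35
position: [0.4913, -0.2378, 0.0575]
ee_rot: [-0.001, 0.539, 0.842, 0.001]
ft_force: [-0.7, -0.7, -0.8]
gripper_width: 0.0449
finger_force: 45.9
```

Request:
carry_out --series '[[[0,0,-0.4],[0,0,0],-1],[[0,0,-0.3],[0,0,0],-1],[[0,0,0],[0,0,0],-1]]'

```text
t: 12.65
position: [0.491, -0.2377, 0.0501]
ee_rot: [-0.001, 0.539, 0.842, 0.001]
ft_force: [-0.5, 0.1, -0.6]
gripper_width: 0.0448
finger_force: 45.9
```

Request:
carry_out --series '[[[0,0,-0.3],[0,0,0],-1],[[0,0,-0.2],[0,0,0],-1],[[0,0,0],[0,0,0],-1]]'

```text
t: 12.95
position: [0.4911, -0.2377, 0.0452]
ee_rot: [-0.001, 0.539, 0.842, 0.001]
ft_force: [-0.4, -0.5, -1.0]
gripper_width: 0.0445
finger_force: 45.9
```

Request:
carry_out --series '[[[0,0,-0.2],[0,0,0],-1],[[0,0,-0.2],[0,0,0],-1],[[0,0,0],[0,0,0],-1]]'

```text
t: 13.25
position: [0.4911, -0.2377, 0.0413]
ee_rot: [-0.001, 0.539, 0.842, 0.001]
ft_force: [-0.2, 0.7, -0.7]
gripper_width: 0.045
finger_force: 45.9
```

Request:
carry_out --series '[[[0,0,-0.2],[0,0,0],-1],[[0,0,-0.1],[0,0,0],-1],[[0,0,0],[0,0,0],-1]]'

```text
t: 13.55
position: [0.4913, -0.2377, 0.0385]
ee_rot: [-0.001, 0.539, 0.842, 0.001]
ft_force: [-0.2, 0.0, -0.5]
gripper_width: 0.045
finger_force: 46.0
```

Request:
carry_out --series '[[[0,0,-0.2],[0,0,0],-1],[[0,0,0],[0,0,0],-1]]'

```text
t: 13.75
position: [0.4913, -0.2378, 0.0365]
ee_rot: [-0.001, 0.539, 0.842, 0.001]
ft_force: [-0.9, 0.1, 0.1]
gripper_width: 0.045
finger_force: 46.2
```

Request:
carry_out --series '[[[0,0,-0.2],[0,0,0],-1],[[0,0,0],[0,0,0],-1]]'

```text
t: 13.95
position: [0.4913, -0.2378, 0.0345]
ee_rot: [-0.001, 0.539, 0.842, 0.001]
ft_force: [-0.8, -0.6, 0.8]
gripper_width: 0.0451
finger_force: 46.2
```

Request:
carry_out --series '[[[0,0,-0.1],[0,0,0],-1],[[0,0,0],[0,0,0],-1]]'

```text
t: 14.15
position: [0.4914, -0.2378, 0.034]
ee_rot: [-0.001, 0.539, 0.842, 0.001]
ft_force: [-2.7, 1.2, 7.5]
gripper_width: 0.0447
finger_force: 50.8
```

Request:
carry_out --series '[[[0,0,0],[0,0,0],0.4],[[0,0,0],[0,0,0],0.4],[[0,0,0],[0,0,0],0.4]]'

```text
t: 14.45
position: [0.4912, -0.2377, 0.0333]
ee_rot: [-0.001, 0.539, 0.842, 0.001]
ft_force: [0.2, 0.1, -0.2]
gripper_width: 0.0598
finger_force: 0.0
```

Request:
carry_out --series '[[[0,0,1],[0,0,0],0.4],[[0,0,2],[0,0,0],0.4],[[0,0,3],[0,0,0],0.4],[[0,0,3],[0,0,0],-1],[[0,0,0],[0,0,0],-1],[[0,0,0],[0,0,0],-1]]'

```text
t: 15.05
position: [0.4917, -0.238, 0.1246]
ee_rot: [0.0, 0.539, 0.842, 0.001]
ft_force: [-0.7, -0.7, -0.6]
gripper_width: 0.0164
finger_force: 0.0
```

```bash
cat > pl.py <<'E'
from go import *
def look(n,z):
    """plaque mask from wrist picture n -> face outline on plane z; predicted corner pixels too"""
    im=cv2.imread(f'pics/{n}.png');c=wcam(n);hsv=cv2.cvtColor(im,cv2.COLOR_BGR2HSV)
    m=((hsv[...,1]>60)&(hsv[...,2]>35)&((hsv[...,0]<25))).astype(np.uint8)*255
    m=cv2.morphologyEx(m,cv2.MORPH_CLOSE,np.ones((5,5)))
    for k in sorted(cv2.findContours(m,cv2.RETR_EXTERNAL,cv2.CHAIN_APPROX_NONE)[0],key=cv2.contourArea)[-5:]:
        print(cv2.contourArea(k),cv2.boundingRect(k),[a[0].tolist() for a in cv2.approxPolyDP(k,4,True)][:10])
    cut=np.array([.4922,-.2384,z]);a=np.radians(114.8);y=np.array([np.cos(a),np.sin(a),0]);x=np.array([y[1],-y[0],0])
    print("pred",[proj(c,cut+x*p[0]+y*p[1]).round().tolist() for p in([-.013,.064],[.013,.064],[-.023,.026],[.023,.026],[-.023,-.05],[.023,-.05])])
E
python3 - <<'E'
from pl import *
s=snap('w9');print(s["position"])
look('w9',.05)
E
```

```text
[ 0.4917 -0.238   0.1246]
454.0 (291, 352, 53, 10) [[291, 356], [291, 361], [343, 361], [341, 352]]
6921.5 (423, 184, 98, 93) [[466, 184], [448, 191], [431, 207], [423, 243], [444, 270], [474, 276], [498, 267], [511, 254], [520, 223], [502, 193]]
10340.0 (204, 75, 366, 288) [[204, 75], [226, 349], [233, 346], [217, 87], [552, 86], [513, 347], [474, 352], [488, 362], [521, 360], [569, 75]]
11913.0 (275, 133, 83, 191) [[296, 133], [291, 140], [292, 196], [275, 204], [277, 283], [293, 286], [294, 322], [337, 323], [341, 286], [355, 282]]
pred [[294.0, 138.0], [342.0, 138.0], [278.0, 206.0], [358.0, 206.0], [281.0, 325.0], [354.0, 325.0]]
```

Request:
carry_out --series '[[[0,0,-3],[0,0,0],-1],[[0,0,-2.5],[0,0,0],-1],[[0,0,-0.8],[0,0,0],-1],[[0,0,-0.5],[0,0,0],-1],[[0,0,-0.4],[0,0,0],-1],[[0,0,0],[0,0,0],-1]]'

```text
t: 15.7
position: [0.4915, -0.2378, 0.0517]
ee_rot: [-0.001, 0.539, 0.842, 0.001]
ft_force: [-0.2, 0.6, 0.2]
gripper_width: -0.0004
finger_force: 0.0
```

Request:
carry_out --series '[[[0,0,-0.3],[0,0,0],-1],[[0,0,-0.3],[0,0,0],-1],[[0,0,0],[0,0,0],-1]]'

```text
t: 16.0
position: [0.4919, -0.238, 0.0459]
ee_rot: [0.0, 0.539, 0.842, 0.001]
ft_force: [1.1, 0.4, 1.6]
gripper_width: -0.0003
finger_force: 0.8
```

Request:
carry_out --series '[[[0,0,-0.2],[0,0,0],-1],[[0,0,-0.2],[0,0,0],-1],[[0,0,0],[0,0,0],-1]]'

```text
t: 16.3
position: [0.4919, -0.238, 0.0421]
ee_rot: [0.0, 0.539, 0.842, 0.001]
ft_force: [-0.3, 0.1, 8.2]
gripper_width: 0.0003
finger_force: 4.2
```

Request:
carry_out --series '[[[0,0,-0.3],[0,0,0],-1],[[0,0,-0.2],[0,0,0],-1],[[0,0,0],[0,0,0],-1]]'

```text
t: 16.6
position: [0.4921, -0.238, 0.0418]
ee_rot: [0.001, 0.539, 0.842, -0.0]
ft_force: [-16.8, 5.7, 61.0]
gripper_width: 0.0003
finger_force: 30.4
```

Request:
carry_out --series '[[[0,0,1],[0,0,0],-1],[[0,0,4],[0,0,0],-1],[[0,0,4],[0,0,0],-1],[[0,0,0],[0,0,0],-1],[[0,0,0],[0,0,0],-1]]'

```text
t: 17.1
position: [0.4913, -0.2381, 0.127]
ee_rot: [0.0, 0.539, 0.842, 0.001]
ft_force: [-0.8, -0.1, 0.2]
gripper_width: 0.0001
finger_force: 0.0
```

```bash
python3 - <<'E'
from pl import *
s=snap('w10');print(s["position"])
look('w10',.042)
c=wcam('w6')
for z in(.10,.115,.126):print(z,onplane(c,(408,356),[0,0,z]),onplane(c,(225,389),[0,0,z-.032]))
a=np.radians(107.1+90-90);y=np.array([np.cos(a),np.sin(a),0]);G=np.c_[y,[y[1],-y[0],0],[0,0,-1]]
to([.6466,.1095,.2],G)
E
```

```text
[ 0.4913 -0.2381  0.127 ]
6799.5 (422, 183, 97, 93) [[473, 183], [441, 195], [422, 229], [430, 256], [456, 274], [495, 267], [517, 238], [518, 220], [510, 201], [495, 189]]
10308.5 (277, 133, 80, 170) [[294, 134], [293, 196], [277, 202], [280, 302], [297, 298], [301, 285], [334, 286], [337, 298], [352, 301], [356, 202]]
10339.0 (206, 76, 362, 286) [[206, 76], [226, 339], [234, 339], [219, 87], [550, 87], [511, 348], [442, 350], [460, 361], [520, 359], [567, 76]]
pred [[296.0, 137.0], [341.0, 137.0], [280.0, 203.0], [357.0, 203.0], [283.0, 318.0], [354.0, 317.0]]
0.1 [0.668  0.1013 0.1   ] [0.5327 0.0619 0.068 ]
0.115 [0.6497 0.11   0.115 ] [0.5257 0.0719 0.083 ]
0.126 [0.6363 0.1163 0.126 ] [0.5205 0.0792 0.094 ]
shift cm [15.6029 34.7343  7.4084] rotvec [-0.0026 -0.0007 -0.1331] deg 7.628159269862328
```

The plaque is home and aligned, with the tower and shoulder edges within about 3 px of prediction. Next is the rear pad.

Request:
carry_out --series '[[[0.5,2,4],[0,0,-0.0133],-1],[[1.5,4,3.4],[0,0,-0.0133],-1],[[1.7,4,0],[0,0,-0.0133],-1],[[1.7,4,0],[0,0,-0.0133],-1],[[1.7,4,0],[0,0,-0.0133],-1],[[1.7,4,0],[0,0,-0.0133],-1],[[1.7,4,0],[0,0,-0.0133],-1],[[1.7,4,0],[0,0,-0.0133],-1],[[1.7,4,0],[0,0,-0.0133],-1],[[1.8,0.7,0],[0,0,-0.0133],-1]]'

```text
t: 18.15
position: [0.6455, 0.1131, 0.1955]
ee_rot: [-0.003, 0.591, 0.807, 0.001]
ft_force: [0.7, -0.1, -0.4]
gripper_width: -0.0001
finger_force: 0.0
```

Request:
carry_out --series '[[[0,0,-2],[0,0,0],-1],[[0,0,-2.5],[0,0,0],-1],[[0,0,-1],[0,0,0],-1],[[0,0,0],[0,0,0],-1]]'

```text
t: 18.55
position: [0.6453, 0.1053, 0.1395]
ee_rot: [-0.003, 0.594, 0.805, -0.001]
ft_force: [0.3, 0.0, 0.3]
gripper_width: 0.0001
finger_force: 0.0
```

Request:
carry_out --series '[[[0.1,0.4,-1],[0,0,0],-1],[[0,0,-1],[0,0,0],-1],[[0,0,-0.5],[0,0,0],-1],[[0,0,0],[0,0,0],-1]]'

```text
t: 18.95
position: [0.6481, 0.11, 0.1175]
ee_rot: [-0.001, 0.594, 0.805, 0.001]
ft_force: [-0.5, 0.1, 0.4]
gripper_width: -0.0003
finger_force: 0.0
```

Request:
carry_out --series '[[[0,0,-0.5],[0,0,0],-1],[[0,0,-0.5],[0,0,0],-1],[[0,0,-0.5],[0,0,0],-1],[[0,0,0],[0,0,0],-1]]'

```text
t: 19.35
position: [0.6487, 0.11, 0.1026]
ee_rot: [-0.0, 0.594, 0.804, 0.002]
ft_force: [1.9, 0.4, 3.4]
gripper_width: -0.0001
finger_force: 1.5
```

Request:
carry_out --series '[[[0,0,-0.4],[0,0,0],-1],[[0,0,-0.4],[0,0,0],-1],[[0,0,0],[0,0,0],-1]]'

```text
t: 19.65
position: [0.6482, 0.1098, 0.0945]
ee_rot: [-0.0, 0.594, 0.805, 0.001]
ft_force: [2.2, 0.5, 2.3]
gripper_width: 0.0
finger_force: 1.2
```

Request:
carry_out --series '[[[0,0,-0.3],[0,0,0],-1],[[0,0,-0.2],[0,0,0],-1],[[0,0,0],[0,0,0],-1]]'

```text
t: 19.95
position: [0.6484, 0.1099, 0.0934]
ee_rot: [0.0, 0.594, 0.804, 0.001]
ft_force: [-6.7, -2.0, 26.5]
gripper_width: 0.0003
finger_force: 12.6
```

Request:
carry_out --series '[[[0,0,1],[0,0,0],-1],[[0,0,4],[0,0,0],-1],[[0,0,4],[0,0,0],-1],[[-2,-1,4],[0,0,0],-1],[[-4,-2,1],[0,0,0],-1],[[-4,-2.5,1],[0,0,0],-1],[[-4,-2.5,0],[0,0,0],-1],[[-4,-2.5,0],[0,0,0],-1],[[-4,-2.5,0],[0,0,0],-1],[[-4,-2.5,0],[0,0,0],-1]]'

```text
t: 20.95
position: [0.3849, -0.0461, 0.2388]
ee_rot: [-0.002, 0.594, 0.804, 0.0]
ft_force: [0.7, -1.1, 1.2]
gripper_width: -0.0003
finger_force: 0.0
```

```bash
python3 - <<'E'
from h import *
a=cv2.imread('pics/side0.png');b=imaging.get_image('side');cv2.imwrite('pics/side1.png',b)
t=imaging.get_image('top');cv2.imwrite('pics/top1.png',t);t0=cv2.imread('pics/top0.png')
for n,p,q,box in(("rocker s",a,b,(275,238,345,268)),("rocker t",t0,t,(272,222,300,280)),("car t",t0,t,(288,182,336,218)),("plaque s",a,b,(300,268,325,310)),("cut s",a,b,(350,180,380,212))):
    x0,y0,x1,y1=box;p=cv2.GaussianBlur(p,(3,3),0)[y0:y1,x0:x1];q=cv2.GaussianBlur(q,(3,3),0)[y0:y1,x0:x1]
    d=cv2.absdiff(p,q).max(2);print(n,d.mean(),(d>25).mean(), cv2.phaseCorrelate(cv2.cvtColor(p,6).astype(np.float32),cv2.cvtColor(q,6).astype(np.float32)))
print(robot.sense()["position"],robot.sense()["t"],robot.sense()["ft_force"])
# rocker mask (brown) principal line in side view, before/after
for im in(a,b):
    h=cv2.cvtColor(im,cv2.COLOR_BGR2HSV)[238:268,272:345];m=(h[...,1]>90)&(h[...,0]<20)
    ys,xs=np.nonzero(m);print(len(xs),[round(ys[(xs>=l)&(xs<l+10)].mean(),2) if((xs>=l)&(xs<l+10)).any() else None for l in range(5,70,10)])
E
```

```text
rocker s 8.473333333333333 0.002857142857142857 ((0.03270966260486574, -0.16249806285357593), 0.9538028010615596)
rocker t 10.08128078817734 0.09852216748768473 ((0.06887758362151786, -0.030025420913755596), 0.9695696246623993)
car t 13.89236111111111 0.0 ((-0.25289196890466314, -0.024591797432407247), 0.9766017405523194)
plaque s 25.564761904761905 0.4657142857142857 ((-3.216526429367944, -0.31790380822609166), 0.28932033030192056)
cut s 16.610416666666666 0.38125 ((-0.1031319942702158, 14.393744348421595), 0.1192408134539922)
[ 0.3819 -0.0484  0.2386] 21.05 [ 0.611   0.5162 -0.1614]
595 [np.float64(21.62), np.float64(22.53), np.float64(21.5), np.float64(18.35), np.float64(11.16), np.float64(8.12), np.float64(7.09)]
593 [np.float64(21.98), np.float64(22.64), np.float64(21.6), np.float64(18.46), np.float64(11.88), np.float64(7.98), np.float64(6.36)]
```

```bash
python3 -c "
from plant import robot
print(robot.finish_job())"
```

```text
the job is handed in; nothing more can be done
None
```

I've handed the job in: the plaque is pressed home face up in the cutout, the rear rocker pad is back down with the ejector retracted, and the other wares were left alone; no verdict was returned.

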